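# Hold the pendulum angle gauge on the sprung ridge at its set tab

### The arm

A 6-joint arm with a two-finger parallel gripper is mounted at the origin on the work surface. World frame = base frame: x ahead of the robot, y to its left, z up, the work surface at z = 0. Lengths are in mm, angles in degrees, forces in N, time in s.
With the tool pointing down it reaches from about 350 to 850 mm from the base axis. Payload 8.1 kg.
Tool frame: the origin (TCP) lies between the finger pads; the fingertips stand 22 mm ahead of it and the grasp point (between the pads) lies 3 mm ahead of it; z points along the fingers, y is the line along which they close (so a half turn about z gives the same grasp; the last joint's range is limited). The gripper opens to 85 mm and grips with 20 to 120 N. Pads are 22 mm wide; open, the fingers measure 114 mm over their backs; the gripper's body (76 mm by 85 mm) begins 54 mm behind the grasp point. The pads swing forward as they close: fully open they stand 13 mm farther back than shut.
Start: joints at [71.368, 7.471, 85.268, -0, 87.261, -4.893], TCP at [142.483, 582.841, 253.292] pointing down, gripper open.
Joint ranges: [-169.43, 169.43], [-51.17, 129.36], [1.28, 143.12], [-76.62, 256.62], [0, 156.53], [-152.29, 152.29]. Speed limits (degrees/s): [136.94, 136.94, 159.86, 180, 180, 180].

### API

Orientations are given as [roll, pitch, yaw] about the fixed x, y, z axes, in that order (R = Rz(yaw) Ry(pitch) Rx(roll)).
In Python, from bench import r, vision gives the robot as it stands.
- The arm moves only by the tool step_arm, never from a script. Its argument "targets" is a list that holds one entry, the list of rows, each a list of 6 numbers: the shift along the world's x, y, z in mm, then the turn, a rotation vector about the world's x, y, z in rad. In form: [[[x, y, z, rx, ry, rz], ...]]. A call has 1 to 12 rows; each row is the pose to reach, as a shift and turn from the pose commanded when the call began; what a row does not reach only later rows make up. A row lasts 1/12 s, in which the tool goes at most 41.7 mm and 7.16 degrees, less where a joint would pass 70% of its speed; a pose out of reach is approached as far as the arm can. A call with a gripper value outside its range is refused whole. "fingers" is the gripper's target within -1 to 1 (shut at 1, half-way at 0, fully open at -1), set as the call begins (left out, the last holds). The fingers move at their own pace and stop on an object; "newtons" is the grip in N (left out, the last holds). Time passes only in rows, so rows that repeat a pose let the fingers close. It gives the time, the measured TCP pose, the force, the opening and the grip force at its end, in the units of the state.
- r.sense(): the state, without advancing time (a new reading comes with each control period).
- vision.snapshot(name): name is "scene" or "top"; returns a dict with "img" (384x512x3 uint8, blue, green, red), "mtx" (3x3 intrinsics, pixels), "eye" and "attitude" of the camera in the world. Camera axes: x right, y up, looking along -z (the intrinsics and any distortion apply to the point x, -y, -z); pixel columns grow to the right and rows downward; lengths in mm; the calibration is good to about 2 mm. A picture is of the moment at which its call begins. There is no depth.
- r.hand_in(): hands the job in; it is judged then, once.
The state is a dict: "time": time; "joint_pos": joint angles; "qd": joint speeds; "joint_efforts": joint torques, N m; "tool_pos": TCP position; "tcp_rot": TCP orientation; "ft_force": force on the tool from outside, world axes, zero at the start; "wrist_torque": the same for the moment, N m; "finger_gap": finger opening in mm; "grip_force": force on a finger pad.
Only numpy, scipy, OpenCV 4.12 (cv2) and the standard library are available. Lean on these libraries where they do the work, as an engineer would, in place of code of your own. Each camera call takes 0.05 s, during which the arm holds its last target. There are 200 camera calls.

### The job

Before the gauge is trusted for setting laptop screen hinges it is checked on the steel stud block: pick up the pendulum angle gauge by its handle, set it down level and square across the middle of the sprung ridge with the middle of its foot, then rock it on the ridge until the swinging pointer settles on the black tab of its dial. Finish while holding it there, still gripped and still, with the ridge pressed partly down under it; never bottom the ridge's spring, and leave the other things on the bench alone.

Things in the scene. Friction and masses are not known exactly. Their poses are not given: they have to be found in the camera images.
- gauge: Loose angle gauge, 0.25 to 0.45 kg, 142 mm high, standing on its foot, white dial facing away from the robot within 25 degrees. Origin: centre of the foot's flat underside; x out of the dial's face, y along the foot (left as the robot sees it), z up. Aluminium foot 36 (x) x 130 (y) x 14; dial housing above it, z 14 to 96, 120 wide, x -10 to 10. Not reported while the fingers hold it; joints are.
- gauge_grip (a point): Middle of the gauge's black handle, 120 mm above the foot's underside, straight above the gauge's origin. The handle is 16 thick along the gauge's x (pinch it so), 34 wide along y, from 96 to 142 mm above the underside.
- pointer (a joint): Swing of the dark steel pendulum pointer about the dial's pivot (axis gauge x, 86 mm above the underside), rad. 0: along the gauge's -z; positive: tip towards the gauge's +y. It hangs freely, so at rest it reads minus the gauge's roll about its own x; a swing (period about 0.4 s) dies out in about 1 s.
- tab (a joint): Where the black tab is set on the dial, same pivot, zero and sense as joint pointer, rad: 0.20 to 0.42, differs each time, always on the gauge's +y side; stiff, it stays. The pointer is on the tab when both joints read the same, that is with the gauge rolled by minus this angle about its x: its +y end lowered.
- pointer_tip (a point): Tip of the pointer, 62 mm from the pivot; its z axis runs from tip to pivot.
- tab_mark (a point): Middle of the tab's inner edge, 62 mm from the pivot. The tab is 9 mm wide along the scale and 9 mm long.
- block: Fixed steel stud block, 90 (x) x 130 (y) x 25 high with an uneven top: in the middle a housing 44 x 26 that reaches to 50 mm and carries the sprung ridge, and a low step (top at 30 mm) near its +y edge. Origin: centre of the underside; its x axis points away from the robot within about 25 degrees.
- ridge_crown (a point): Highest point of the steel ridge, at its middle: a round bar 50 long of radius 8 lying along the block's x (this point's x axis), crown 72 mm above the bench at rest; it moves with the ridge.
- ridge (a joint): How far the sprung ridge is pressed down, m: 0 at rest, bottomed at 0.012. It takes about 1 N to start and 0.5 N more per mm (about 7 N at the bottom).
- screwdriver: Bystander: screwdriver 160 long lying on the bench (mm). Origin: under it, near the middle.
- flux_jar: Bystander: small jar, 36 across, 36 high (mm). Origin: on its underside.
- phone: Bystander: black phone, 72 x 150 x 9, lying flat (mm). Origin: on its underside.
- mouse: Bystander: black computer mouse, 100 x 58 x 32 (mm). Origin: on its underside.
- mug: Bystander: white mug, 82 across, 95 high (mm). Origin: on its underside.
- spray_can: Bystander: spray can, 56 across, 170 high (mm). Origin: on its underside.
- multimeter: Bystander: multimeter lying flat, 185 x 88 x 36 (mm). Origin: on its underside.
- tape_roll: Bystander: roll of tape lying flat, 76 across, 19 high (mm). Origin: on its underside.
Not all that is in view belongs to the job. What is shaped like the block but brown is not meant. There is more than one size of the gauge; the one meant has the size given above.

How it is judged:
By the outcome, as a careful person would: the job done as asked, in the order asked, and still so for the second after the job is handed in, while the arm keeps its last pose, push and grip.
It also fails if it takes over 45 s, if anything falls off the work surface, if the arm or the gripper's body presses on something with over 40 N, if the wrist force passes 120 N, or if a joint passes its speed limit or range.

## Working session

There is one attempt and no reset: what is moved stays moved. The work goes in short steps, Python scripts to look and compute and a tool call to move; the robot and the scene stay as the last step left them, time stands still between calls to the robot, and variables do not carry over. Pictures are saved under pics/ and viewed, at most 10 in all, crops included, and the job is handed in when it is done.

Besides the shell and the picture viewer there is one more tool, called after ">>>" as name(argument=value, ...) on one line, values as JSON. step_arm: Moves the arm, as the interface text tells. Its arguments: {"type":"object","properties":{"targets":{"type":"array"},"fingers":{"type":"number"},"newtons":{"type":"number"}},"required":["targets"]}

```bash
mkdir -p pics; cat > h.py <<'E'
import numpy as np, cv2, json
from bench import r, vision
from scipy.spatial.transform import Rotation as Ro
def snap(n,f=None):
    s=vision.snapshot(n)
    if f: cv2.imwrite('pics/'+f,s['img'])
    return s
def att(s):
    a=np.array(s['attitude'],float)
    if a.shape==(3,3): return a
    return Ro.from_euler('xyz',a,degrees=True).as_matrix()
def pix(s,P):
    c=att(s).T@(np.array(P,float)-np.array(s['eye']))
    p=np.array(s['mtx'])@np.array([c[0],-c[1],-c[2]]); return p[:2]/p[2]
def ray(s,uv,z):
    d=np.linalg.inv(np.array(s['mtx']))@np.array([uv[0],uv[1],1.]); d=att(s)@np.array([d[0],-d[1],-d[2]])
    e=np.array(s['eye'],float); return e+d*(z-e[2])/d[2]
E
python3 - <<'E'
from h import *
for n in('scene','top'):
    s=snap(n); cv2.imwrite(f'pics/{n}0.png',cv2.resize(s['img'],(800,600),interpolation=cv2.INTER_CUBIC))
    print({k:v for k,v in s.items() if k!='img'})
print(r.sense())
E
```

```text
{'mtx': array([[368.49918918,   0.        , 255.27689579],
       [  0.        , 368.49918918, 188.36833963],
       [  0.        ,   0.        ,   1.        ]]), 'eye': array([1008.46937852, -465.56072191,  823.19511995]), 'attitude': array([40.94868191,  0.90282792, 44.20887085])}
{'mtx': array([[459.28572048,   0.        , 252.71634794],
       [  0.        , 459.28572048, 198.89674883],
       [  0.        ,   0.        ,   1.        ]]), 'eye': array([ 432.27067313,    5.82578276, 1640.06787804]), 'attitude': array([  4.60462966,   0.24962634, -89.10950832])}
{'time': 0.1, 'joint_pos': array([ 7.13663043e+01,  7.51056274e+00,  8.53225010e+01,  2.00118569e-03,
        8.72617485e+01, -4.89257334e+00]), 'qd': array([ 0.03745397, -0.14559042, -0.12428779,  0.01648629, -0.07003947,
        0.03687368]), 'joint_efforts': array([ 1.40347416e-03, -5.70953536e+01, -5.01939690e+01, -1.32563032e-04,
        8.20616609e-03,  1.59380426e-05]), 'tool_pos': array([142.33784397, 582.40644171, 252.35674058]), 'tcp_rot': array([-1.79905704e+02, -1.00777811e-02,  1.66258772e+02]), 'ft_force': array([ 0.46900246,  0.03106255, -0.46695037]), 'wrist_torque': array([ 0.0353876 ,  0.01990216, -0.02108314]), 'grip_force': 0.0, 'finger_gap': 85.69627323019294}
```

View pics/scene0.png

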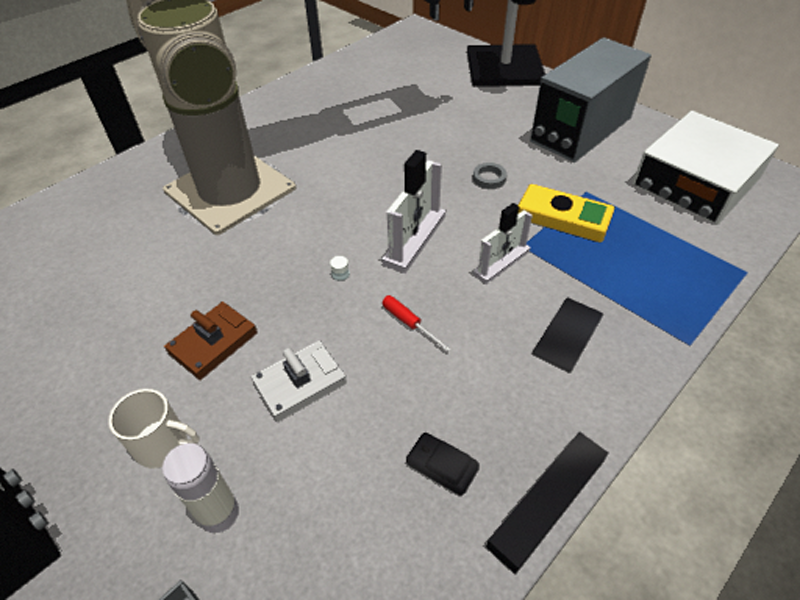

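View pics/top0.png

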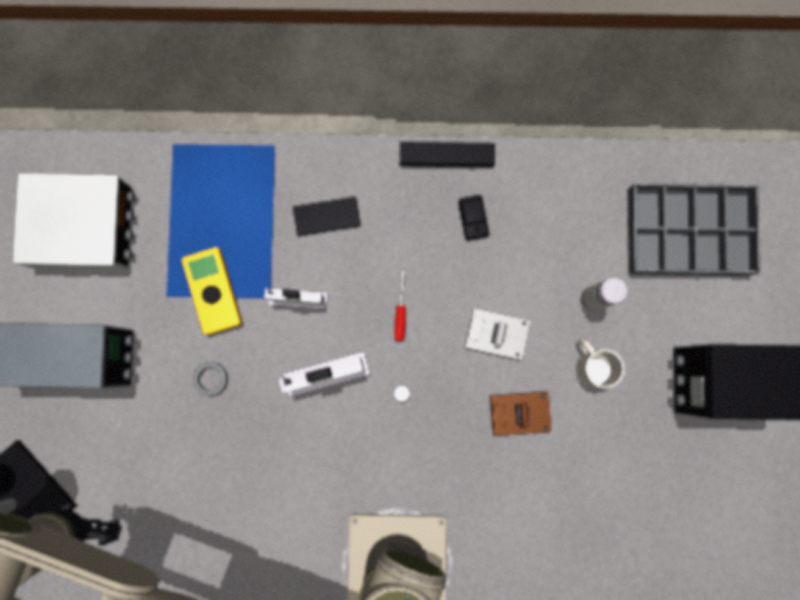

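The scene picture shows the large gauge at (415,210), a small gauge at (503,243), the steel block at (298,378) and the brown block at (210,338). In the top picture these are at (322,374), (297,298), (498,334) and (520,413). I'll go with the large gauge and the steel block, and check both in close crops.

```bash
python3 - <<'E'
from h import *
t=snap('top');s=snap('scene')
def crop(im,x,y,w,h,W,H): return cv2.resize(im[y:y+h,x:x+w],(W,H),interpolation=cv2.INTER_CUBIC)
a=crop(t['img'],170,215,75,50,450,300)   # scale 6
b=crop(t['img'],290,190,58,50,348,300)
c=crop(s['img'],235,90,75,100,225*1,300)
c=crop(s['img'],230,90,75,86,261,300)
d=crop(s['img'],150,210,80,60,400,300)
row1=np.hstack([a,b]);row2=np.hstack([c,d]);row2=np.pad(row2,((0,0),(0,row1.shape[1]-row2.shape[1]),(0,0)))
cv2.imwrite('pics/m1.png',np.vstack([row1,row2]))
E
```

```text
(no output)
```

View pics/m1.png

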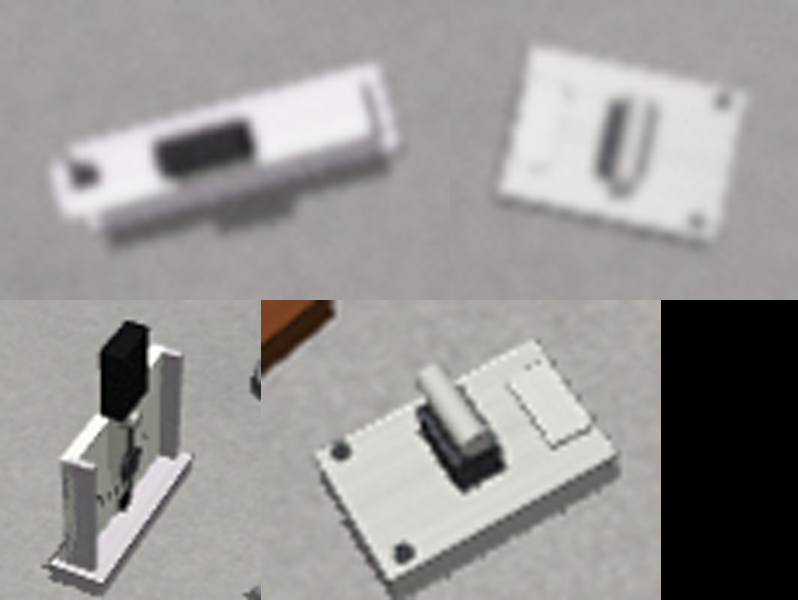

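```bash
cat > fit.py <<'E'
from h import *
from scipy.optimize import least_squares
t=vision.snapshot('top');s=vision.snapshot('scene')
def cv(p,x0,y0,k,ox=0,oy=0): return ((p[0]-ox+.5)/k-.5+x0,(p[1]-oy+.5)/k-.5+y0)
A=lambda p:(t,cv(p,170,215,6)); B=lambda p:(t,cv(p,290,190,6,450)); C=lambda p:(s,cv(p,230,90,3.484,0,300)); D=lambda p:(s,cv(p,150,210,5,261,300))
g=[(A((155,140)),(8,17,142)),(A((248,122)),(8,-17,142)),(A((257,160)),(-8,-17,142)),(A((165,178)),(-8,17,142)),
 (C((48,565)),(-18,-65,14)),(C((103,583)),(18,-65,14)),(C((192,457)),(18,65,14)),(C((101,346)),(-8,-17,142)),(C((121,352)),(8,-17,142)),(C((150,325)),(8,17,142))]
b=[(B((533,45)),(45,65,25)),(B((748,92)),(45,-65,25)),(B((718,240)),(-45,-65,25)),(B((498,195)),(-45,65,25)),
 (D((318,455)),(-45,-65,25)),(D((392,580)),(45,-65,25)),(D((618,453)),(45,65,25)),(D((535,341)),(-45,65,25))]
def T(p,q):
    c,sn=np.cos(p[2]),np.sin(p[2]); return [p[0]+c*q[0]-sn*q[1],p[1]+sn*q[0]+c*q[1],q[2]]
for n,o in(('gauge',g),('block',b)):
    f=lambda p:np.ravel([pix(m[0],T(p,q))-m[1] for m,q in o])
    z=least_squares(f,[430,0,0],x_scale=[100,100,1])
    p=z.x; print(n,p[:2],np.degrees(p[2]),np.round(f(p).reshape(-1,2),1).tolist())
    if n=='block':
        for sn,m in((t,B((655,95))),(t,B((625,195))),(s,D((432,372))),(s,D((485,440)))): print(ray(sn,m[1],72))
        print([T(p,(e,0,72)) for e in(25,0,-25)])
E
python3 fit.py
```

```text
gauge [407.96917982 179.39729229] 11.775065299428906 [[0.2, 3.2], [-5.0, 4.2], [-5.6, 2.7], [-0.6, 1.7], [6.1, -9.3], [0.0, -10.3], [-4.6, 2.2], [1.4, 13.7], [0.3, 13.8], [-2.0, 15.4]]
block [ 517.52852308 -217.57554453] -11.53231707822154 [[-0.3, -0.9], [0.0, -0.9], [-0.1, -0.5], [0.3, -1.0], [-1.2, -0.7], [-0.5, -0.0], [0.2, -0.4], [-0.3, -1.2]]
[ 539.76983918 -228.56725076   72.        ]
[ 482.5667567  -211.71293545   72.        ]
[ 497.8618909  -213.90353283   72.        ]
[ 548.40417273 -221.45524969   72.        ]
[[np.float64(542.0238255180811), np.float64(-222.57355999594697), 72], [np.float64(517.5285230836829), np.float64(-217.57554452504635), 72], [np.float64(493.0332206492846), np.float64(-212.57752905414574), 72]]
```

The size check fails for the large gauge: its foot is about 190 mm long, not 130. The small gauge at top (297,298) comes out at about 135 mm, so that's the one meant.

```bash
python3 - <<'E'
from h import *
t=snap('top');s=snap('scene')
def crop(im,x,y,w,h,k): return cv2.resize(im[y:y+h,x:x+w],None,fx=k,fy=k,interpolation=cv2.INTER_CUBIC)
a=crop(t['img'],162,176,56,30,7)
c=crop(s['img'],298,125,50,60,8)
a=np.pad(a,((0,480-210),(0,0),(0,0)))
cv2.imwrite('pics/m2.png',np.hstack([a,c])); print(a.shape,c.shape)
E
```

```text
(480, 392, 3) (480, 400, 3)
```

View pics/m2.png

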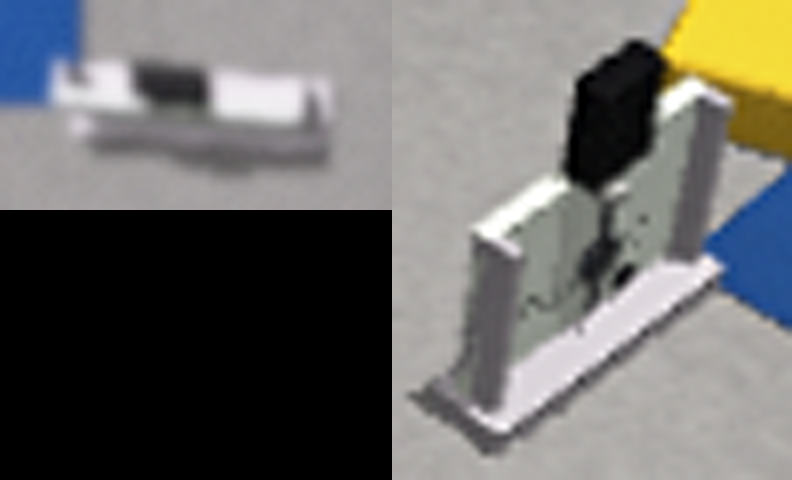

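```bash
python3 - <<'E'
src=open('fit.py').read().split("g=[")[0]; exec(src)
def T(p,q):
    c,sn=np.cos(p[2]),np.sin(p[2]); return [p[0]+c*q[0]-sn*q[1],p[1]+sn*q[0]+c*q[1],q[2]]
A=lambda p:(t,cv(p,162,176,7)); C=lambda p:(s,cv(p,298,125,8,392))
g=[(A((135,63)),(8,17,142)),(A((207,70)),(8,-17,142)),(A((207,108)),(-8,-17,142)),(A((137,100)),(-8,17,142)),
(C((442,378)),(-18,-65,14)),(C((500,432)),(18,-65,14)),(C((725,268)),(18,65,14)),(C((578,82)),(-8,-17,142)),(C((612,92)),(8,-17,142)),(C((665,50)),(8,17,142)),(C((632,38)),(-8,17,142))]
f=lambda p:np.ravel([pix(m[0],T(p,q))-m[1] for m,q in g])
z=least_squares(f,[500,200,0],x_scale=[100,100,1]);p=z.x
print(p[:2],np.degrees(p[2]),np.round(f(p).reshape(-1,2),1).tolist())
P=np.array([p[0],p[1],117]); S=r.sense()
R0=Ro.from_euler('xyz',S['tcp_rot'],degrees=True)
print(S['tool_pos'],R0.as_matrix().round(3))
# tool y along gauge x, z down
for sg in(1,-1):
    y=sg*np.array([np.cos(p[2]),np.sin(p[2]),0]);zz=np.array([0,0,-1]);R=np.array([np.cross(y,zz),y,zz]).T
    print(sg,(Ro.from_matrix(R)*R0.inv()).as_rotvec())
# tab estimate
for uv in((623,275),): 
    for a in (.2,.25,.3,.35,.4):
        q=pix(s,T(p,(11,66*np.sin(a),86-66*np.cos(a)))); print(a,(q[0]+.5-298)*8+392-.5,(q[1]+.5-125)*8-.5)
E
```

```text
[588.54912407 235.37972497] -2.376536974220883 [[-0.4, -0.3], [-0.3, -0.7], [-0.6, -1.3], [-1.0, -0.7], [-1.8, 0.7], [0.1, 0.2], [-0.6, -0.7], [-0.9, -0.7], [-0.7, 0.8], [0.5, 0.4], [0.1, -0.7]]
[142.49514095 582.83558761 253.26786538] [[-0.971  0.238 -0.   ]
 [ 0.238  0.971 -0.   ]
 [-0.    -0.    -1.   ]]
1 [ 1.80755015e-05 -2.21599310e-05 -1.37246745e+00]
-1 [2.33949166e-05 1.90828595e-05 1.76912520e+00]
0.2 623.5130480192661 305.91236574873733
0.25 629.161970945554 300.37127247855346
0.3 634.7896230622537 294.59429248873744
0.35 640.3840827541967 288.59416149683716
0.4 645.9335305111395 282.3839589600684
```

The small gauge fits to within 1 px at (588.5, 235.4) with yaw -2.4°. The block is at (517.5, -217.6) with yaw -11.5°, and the ridge points agree with that. Next I'll move above the gauge.

>>> step_arm(targets=[[[223, -174, 0, 0, 0, -0.686], [446, -347.5, 0, 0, 0, -1.3725], [446, -347.5, 0, 0, 0, -1.3725], [446, -347.5, 0, 0, 0, -1.3725], [446, -347.5, 0, 0, 0, -1.3725], [446, -347.5, 0, 0, 0, -1.3725], [446, -347.5, 0, 0, 0, -1.3725], [446, -347.5, 0, 0, 0, -1.3725], [446, -347.5, 0, 0, 0, -1.3725], [446, -347.5, 0, 0, 0, -1.3725], [446, -347.5, 0, 0, 0, -1.3725], [446, -347.5, 0, 0, 0, -1.3725]]], fingers=-1, newtons=80)

```text
time: 1.5
tool_pos: [538.3, 273.9, 253.5]
tcp_rot: [180.0, -0.0, 87.1]
ft_force: [-0.7, 1.4, 0.6]
finger_gap: 85.5
grip_force: 0.0
```

>>> step_arm(targets=[[[50, -38.5, 0, 0, 0, 0.009], [50, -38.5, 0, 0, 0, 0.009], [50, -38.5, 0, 0, 0, 0.009], [50, -38.5, 0, 0, 0, 0.009]]])

```text
time: 1.83
tool_pos: [587.6, 235.8, 252.9]
tcp_rot: [-180.0, 0.0, 88.0]
ft_force: [-0.6, 0.4, 0.7]
finger_gap: 85.8
grip_force: 0.0
```

```bash
python3 - <<'E'
from h import *
S=r.sense();print(S['tool_pos'],S['tcp_rot'],S['joint_pos'],S['ft_force'])
s=snap('scene'); cv2.imwrite('pics/m3.png',cv2.resize(s['img'][60:200,240:400],None,fx=4,fy=4,interpolation=cv2.INTER_CUBIC))
E
```

```text
[587.62909646 235.84200658 252.8681025 ] [-1.79958988e+02  3.12164043e-03  8.79900902e+01] [1.72240507e+01 1.26279639e+01 7.95517576e+01 1.05704081e-02
 8.78600296e+01 1.92335633e+01] [-0.58756285  0.44372659  0.72419189]
```

View pics/m3.png

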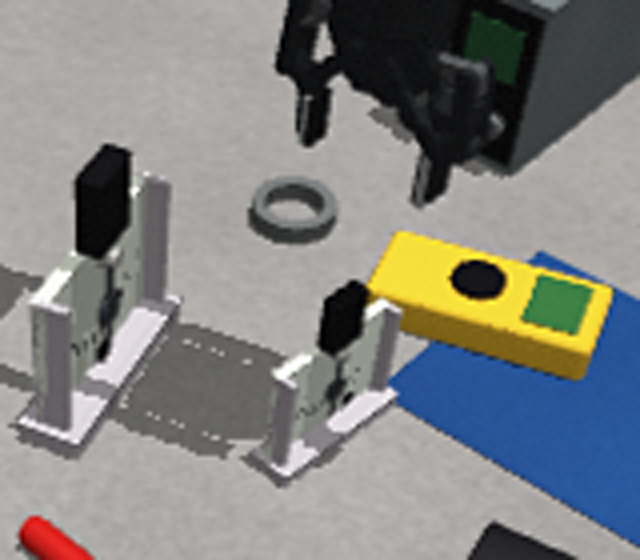

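>>> step_arm(targets=[[[1, -0.5, -40, 0, 0, -0.007], [1, -0.5, -80, 0, 0, -0.007], [1, -0.5, -110, 0, 0, -0.007], [1, -0.5, -130, 0, 0, -0.007], [1, -0.5, -130, 0, 0, -0.007], [1, -0.5, -130, 0, 0, -0.007]]])

```text
time: 2.38
tool_pos: [586.1, 237.4, 122.5]
tcp_rot: [-179.8, 0.0, 87.8]
ft_force: [0.4, 1.0, 1.2]
finger_gap: 85.3
grip_force: 0.0
```

>>> step_arm(targets=[[[0, 0, 0, 0, 0, 0], [0, 0, 0, 0, 0, 0], [0, 0, 0, 0, 0, 0], [0, 0, 0, 0, 0, 0], [0, 0, 0, 0, 0, 0], [0, 0, 0, 0, 0, 0], [0, 0, 0, 0, 0, 0], [0, 0, 0, 0, 0, 0], [0, 0, 0, 0, 0, 0], [0, 0, 0, 0, 0, 0]]], fingers=1, newtons=80)

```text
time: 3.22
tool_pos: [588.6, 236.6, 124.2]
tcp_rot: [179.9, -0.0, 87.7]
ft_force: [0.9, -0.5, 5.0]
finger_gap: 15.0
grip_force: 79.0
```

```bash
python3 - <<'E'
from h import *
for i in range(4):
    s=snap('top'); S=r.sense();print(S['tool_pos'],S['tcp_rot'],S['ft_force'],S['wrist_torque'])
E
```

```text
[588.58936744 236.63040225 124.18456231] [ 1.79909033e+02 -2.73287100e-02  8.77292579e+01] [ 0.8063074  -0.46688007  5.18735877] [-0.02171049 -0.1477229  -0.02911639]
[588.5688851  236.65402286 124.17846061] [ 1.79911902e+02 -2.80771309e-02  8.77298646e+01] [0.61412863 0.36328335 4.74961661] [ 0.04123323 -0.07224501  0.02003472]
[588.58991368 236.61608118 124.19058181] [ 1.79908786e+02 -2.70016459e-02  8.77288388e+01] [0.06780693 0.90771764 5.40454421] [-0.01652132 -0.14623071 -0.07048396]
[588.61132622 236.61720882 124.19485575] [ 1.79907377e+02 -2.88510124e-02  8.77266141e+01] [ 0.1369971  -0.50243889  5.71398783] [-0.03488054 -0.1353329  -0.04475314]
```

>>> step_arm(targets=[[[0, 0, 15, 0, 0, 0], [0, 0, 40, 0, 0, 0], [0, 0, 75, 0, 0, 0], [0, 0, 110, 0, 0, 0], [0, 0, 145, 0, 0, 0], [0, 0, 175, 0, 0, 0], [0, 0, 200, 0, 0, 0], [0, 0, 200, 0, 0, 0], [0, 0, 200, 0, 0, 0]]])

```text
time: 4.17
tool_pos: [588.3, 236.6, 323.7]
tcp_rot: [179.9, -0.0, 87.7]
ft_force: [-0.1, -0.7, -5.0]
finger_gap: 14.9
grip_force: 78.6
```

>>> step_arm(targets=[[[5, -20, 5, 0, 0, -0.06], [15, -55, 10, 0, 0, -0.13], [25, -90, 20, 0, 0, -0.2], [35, -125, 30, 0, 0, -0.27], [45, -160, 40, 0, 0, -0.34], [55, -195, 50, 0, 0, -0.41], [65, -230, 55, 0, 0, -0.48], [75, -265, 60, 0, 0, -0.55], [85, -300, 65, 0, 0, -0.6], [95, -335, 70, 0, 0, -0.64], [100, -370, 75, 0, 0, -0.66], [100, -400, 80, 0, 0, -0.66]]])

```text
time: 5.17
tool_pos: [687.7, -165.9, 397.8]
tcp_rot: [-179.6, 0.2, 49.8]
ft_force: [0.1, 0.9, -4.3]
finger_gap: 15.2
grip_force: 78.4
```

>>> step_arm(targets=[[[0, -20, 0, 0, 0, 0], [0, -30, 0, 0, 0, 0], [0, -30, 0, 0, 0, 0], [0, -30, 0, 0, 0, 0], [0, -30, 0, 0, 0, 0], [0, -30, 0, 0, 0, 0], [0, -30, 0, 0, 0, 0], [0, -30, 0, 0, 0, 0], [0, -30, 0, 0, 0, 0], [0, -30, 0, 0, 0, 0], [0, -30, 0, 0, 0, 0], [0, -30, 0, 0, 0, 0]]])

```text
time: 6.17
tool_pos: [687.9, -193.4, 403.4]
tcp_rot: [180.0, -0.0, 49.9]
ft_force: [-1.6, -0.6, -4.7]
finger_gap: 15.0
grip_force: 78.5
```

```bash
python3 - <<'E'
from h import *
S=r.sense();print(S['tool_pos'],S['tcp_rot'],S['ft_force'],S['wrist_torque'],S['time'])
s=snap('scene','full1.png'); S=r.sense();print(S['tool_pos'],S['tcp_rot'])
R=Ro.from_euler('xyz',S['tcp_rot'],degrees=True).as_matrix()
o=S['tool_pos']+R[:,2]*123.5; G=np.array([R[:,1],R[:,0],-R[:,2]]).T
print([pix(s,o+G@q) for q in([10,0,86],[10,0,24],[18,65,14],[18,-65,14],[8,0,120])])
u,v=pix(s,o+G@[10,0,55]).astype(int)
print(u,v);cv2.imwrite('pics/m4.png',cv2.resize(s['img'][v-50:v+50,u-65:u+65],None,fx=6,fy=6,interpolation=cv2.INTER_CUBIC))
E
```

```text
[ 687.91758645 -193.38937339  403.3751036 ] [ 1.79994555e+02 -4.38366652e-03  4.99264254e+01] [-1.64839169 -0.57159028 -4.72496469] [-0.05032729 -0.01086376 -0.02243352] 6.1667
[ 687.88127488 -193.48734412  403.3049614 ] [1.79998369e+02 1.01046506e-04 4.99185534e+01]
[array([236.13301527, 183.27044007]), array([238.03513665, 206.29952441]), array([274.47806344, 210.01783058]), array([202.39603375, 216.45145566]), array([234.88195005, 168.18870107])]
237 195
```

View pics/m4.png

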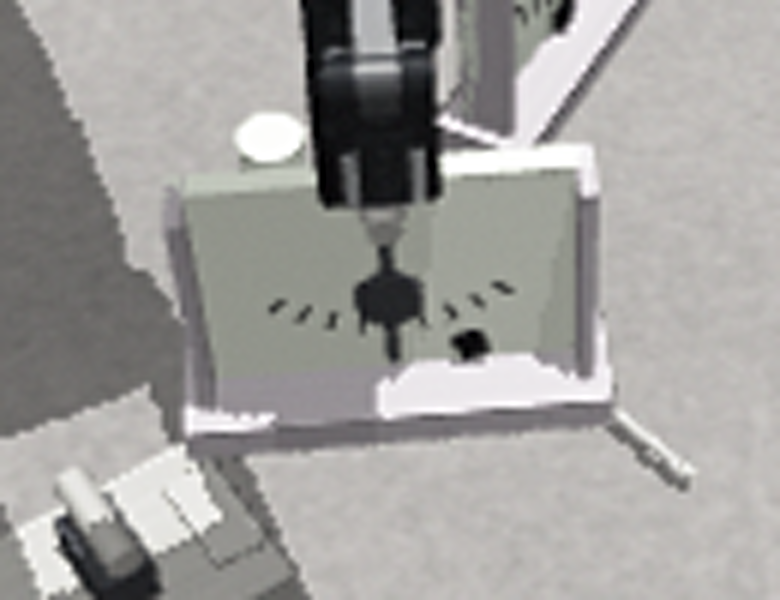

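The picture shows the gauge held upright: pointer tip at (394,360), black tab centred at about (469,345), and pivot near (386,228). All three match the projected model. Next I'll compute the tab angle from the blob.

```bash
python3 - <<'E'
from h import *
from scipy.optimize import least_squares
s=vision.snapshot('scene');S=r.sense()
R=Ro.from_euler('xyz',S['tcp_rot'],degrees=True).as_matrix()
o=S['tool_pos']+R[:,2]*124.2; G=np.array([R[:,1],R[:,0],-R[:,2]]).T
g=s['img'].max(2).astype(float)
def cent(x0,x1,y0,y1,bg=150,fg=15):
    w=np.clip((bg-g[y0:y1,x0:x1])/(bg-fg),0,1); w[w<.25]=0; yy,xx=np.mgrid[y0:y1,x0:x1]
    return np.array([(w*xx).sum(),(w*yy).sum()])/w.sum(), w.sum()
print(g[198:208,245:256].astype(int)); print(g[192:208,230:244].astype(int))
tab,n=cent(246,254,199,207); print('tab',tab,n)
corn=[(18,65,14),(18,-65,14)]
print([pix(s,o+G@q) for q in corn])
for x in(4,8,10,12):
    P=lambda a,rad:pix(s,o+G@[x,rad*np.sin(a),86-rad*np.cos(a)])
    z=least_squares(lambda p:P(p[0],p[1])-tab,[.3,66],x_scale=[.1,10]); print(x,z.x,'pivot',P(0,0),'tip',P(0,62))
E
```

```text
[[161 144 134 168 163 165 165 165 163 163 160]
 [160 155 165 163 160 160 160 160 164 163 161]
 [163 164 153 112  75  37  29 102 166 164 161]
 [165 154  70  12  18  15   9  68 164 165 162]
 [162 153  73  11   8  13  10  26  99 167 162]
 [162 163 140  43   7  11  27  36  92 169 165]
 [169 169 143 102  29  55  93 148 219 213 215]
 [231 235 163 161 145 171 165 189 241 238 237]
 [237 238 241 243 243 243 242 240 238 237 237]
 [235 235 235 237 236 236 236 236 235 235 235]]
[[144 101  37  45  43  44  39  42  40  40  46  68 113 166]
 [137  52  38  35  37  39  40  40  38  38  40  55 117 167]
 [140  51  33  38  40  39  38  40  37  40  40  47  98 169]
 [137  56  36  38  42  38  39  41  40  43  39  44  97 167]
 [145  89  32  38  40  38  40  40  39  43  39  42  96 169]
 [153 141  29  40  36  39  37  39  38  39  46  55 101 169]
 [150 136  28  72  51  50  37  39  43  70 118 139  67 162]
 [151 135  69 153 130 117  42  43  94 159 155 149 121 132]
 [149 139  97 153 153 143  81  47 107 156 153 161 154 164]
 [150 150 152 149 151 142  79  37  84 154 152 161 151 163]
 [149 148 150 150 149 143  80  37  86 154 152 162 163 161]
 [148 150 147 149 150 143  82  36  83 154 151 163 162 161]
 [148 148 148 148 151 147 111  39  76 151 150 166 165 163]
 [150 149 147 149 149 151 142 100 128 150 174 211 208 208]
 [146 148 148 148 149 149 150 148 151 189 242 238 238 238]
 [151 150 150 152 148 151 163 147 189 241 237 236 236 235]]
tab [249.87460924 201.93921501] 21.325925925925926
[array([274.46871066, 210.26893709]), array([202.44440382, 216.70100556])]
4 [ 0.3541545  63.17975616] pivot [235.91970546 180.91336384] tip [237.82540343 203.95361842]
8 [ 0.37999412 58.45966037] pivot [236.07570728 182.67900711] tip [237.97789603 205.68534941]
10 [ 0.39453912 56.11609372] pivot [236.15420599 183.56746295] tip [238.05459447 206.55634947]
12 [ 0.41034825 53.78543186] pivot [236.23303941 184.45970694] tip [238.13159672 207.43079969]
```

>>> step_arm(targets=[[[0, 0, 0, -0.044, 0.037, 0], [0, 0, 0, -0.088, 0.074, 0], [0, 0, 0, -0.132, 0.111, 0], [0, 0, 0, -0.176, 0.148, 0], [0, 0, 0, -0.22, 0.185, 0], [0, 0, 0, -0.264, 0.222, 0], [0, 0, 0, -0.264, 0.222, 0], [0, 0, 0, -0.264, 0.222, 0], [0, 0, 0, -0.264, 0.222, 0], [0, 0, 0, -0.264, 0.222, 0], [0, 0, 0, -0.264, 0.222, 0], [0, 0, 0, -0.264, 0.222, 0]]])

```text
time: 7.27
tool_pos: [687.6, -194.1, 404.1]
tcp_rot: [179.9, 19.7, 49.8]
ft_force: [-0.3, -0.4, -3.7]
finger_gap: 15.0
grip_force: 78.6
```

>>> step_arm(targets=[[[0, 0, 0, 0, 0, 0], [0, 0, 0, 0, 0, 0], [0, 0, 0, 0, 0, 0], [0, 0, 0, 0, 0, 0], [0, 0, 0, 0, 0, 0], [0, 0, 0, 0, 0, 0], [0, 0, 0, 0, 0, 0], [0, 0, 0, 0, 0, 0]]])

```text
time: 7.93
tool_pos: [687.9, -193.4, 403.3]
tcp_rot: [180.0, 19.8, 49.9]
ft_force: [-0.3, -0.4, -2.8]
finger_gap: 15.1
grip_force: 78.6
```

```bash
python3 - <<'E'
from h import *
s=vision.snapshot('scene');S=r.sense();print(S['tool_pos'],S['tcp_rot'])
R=Ro.from_euler('xyz',S['tcp_rot'],degrees=True).as_matrix()
o=S['tool_pos']+R[:,2]*124.2; G=np.array([R[:,1],R[:,0],-R[:,2]]).T
piv=o+G@[6,0,86]
print('tool tilt',np.arccos(-R[2,2]))
print([pix(s,o+G@q) for q in([18,65,14],[18,-65,14])], 'piv',pix(s,piv),'tip',pix(s,piv-[0,0,62]),'tab x0',[pix(s,o+G@[0,66.5*np.sin(a),86-66.5*np.cos(a)]) for a in(.3,.345,.39)])
u,v=pix(s,o+G@[10,0,55]).astype(int);print(u-65,v-50)
g=s['img'].max(2)
p=pix(s,piv-[0,0,62]).astype(int); print(p); print(g[p[1]-16:p[1]+8,p[0]-10:p[0]+12])
cv2.imwrite('pics/m5.png',cv2.resize(s['img'][v-50:v+50,u-65:u+65],None,fx=6,fy=6,interpolation=cv2.INTER_CUBIC))
E
```

```text
[ 687.9159444  -193.44118045  403.25873364] [179.99649542  19.76537815  49.92531427]
tool tilt 0.34497093181603594
[array([252.08821035, 217.40008449]), array([181.03499189, 208.59229133])] piv [228.23218674 181.54401367] tip [230.69143681 204.66700778] tab x0 [array([229.02222307, 203.75526434]), array([230.67140281, 203.63369644]), array([232.31488146, 203.46588572])]
158 145
[230 204]
[[149 148 150 148 149 148 153 141  31  57 129 153 149 149 150 147 148 147
  148 147 148 146]
 [149 148 146 148 149 150 149 134  30  48 103 148 148 148 150 149 151 147
  146 147 149 150]
 [148 147 148 149 150 137  88  85  36  36  42  46  75 122 148 152 149 147
  149 148 148 149]
 [147 148 149 151 135  79  43  48  49  45  49  43  41  46 100 151 150 147
  148 148 147 148]
 [149 148 151 139  74  41  41  36  39  40  38  37  36  34  57 123 151 148
  149 147 150 148]
 [147 148 149 136  32  36  40  39  39  38  39  39  36  35  47 102 152 147
  150 149 147 149]
 [147 149 151 137  32  36  39  38  41  40  37  40  40  37  48 106 152 149
  148 142 149 148]
 [150 150 152 136  38  36  38  39  41  41  40  40  38  36 
[... 823 characters left out ...]
9  33  10  60 155 150 149 146
  147 148 148 149]
 [155 156 145 145 149 146 148 152 135   2  10  13  11  61 151 149 149 148
  148 147 148 148]
 [237 225 134 140 141 142 142 148 134  38  42  46  59  71 121 151 148 148
  148 148 149 148]
 [233 225 148 140 140 142 141 139 143 147 147 150 148 147 148 145 144 148
  147 146 147 146]
 [231 233 226 153 153 140 143 144 144 144 142 144 142 142 141 141 140 139
  141 143 144 143]
 [230 232 233 236 229 135 138 140 142 142 144 142 144 143 145 144 144 143
  143 142 142 139]
 [230 230 231 232 225 148 140 154 141 142 142 142 142 143 143 144 143 144
  144 142 147 144]
 [230 230 230 231 234 225 178 234 154 139 142 145 142 143 146 144 143 144
  142 145 144 144]]
```

View pics/m5.png

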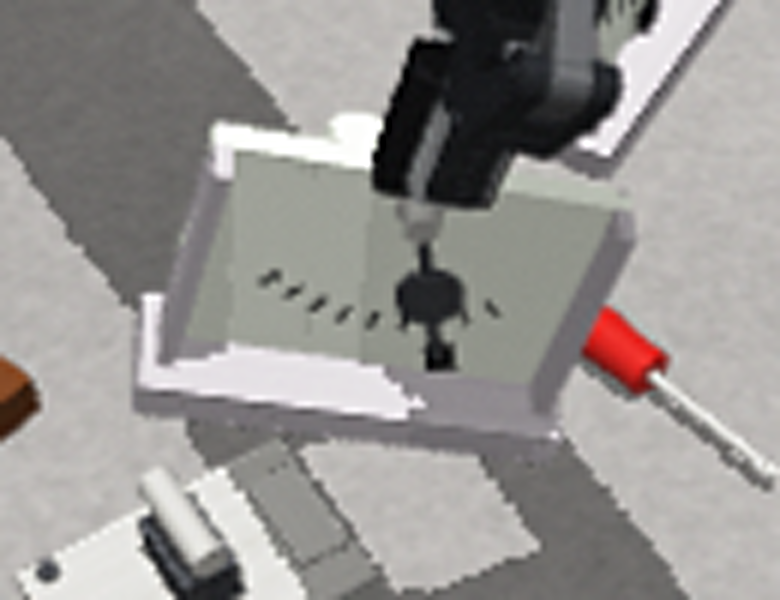

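The picture shows the gauge tilted by 0.345, with the pointer at (437,340) running onto the tab centred at (440,355). The tab sits about 0.013 rad further on, so the tilt I need is about 0.357. Now I'll level it and carry it over the ridge.

>>> step_arm(targets=[[[0, 0, 0, 0.044, -0.037, 0], [0, 0, 0, 0.088, -0.074, 0], [0, 0, 0, 0.132, -0.111, 0], [0, 0, 0, 0.176, -0.148, 0], [0, 0, 0, 0.22, -0.185, 0], [0, 0, 0, 0.264, -0.222, 0], [0, 0, 0, 0.264, -0.222, 0]]])

```text
time: 8.57
tool_pos: [687.1, -195.2, 404.3]
tcp_rot: [179.9, -0.1, 49.8]
ft_force: [-0.5, -0.2, -3.8]
finger_gap: 14.9
grip_force: 78.6
```

>>> step_arm(targets=[[[-15, -2, -10, 0, 0, 0.05], [-40, -5, -30, 0, 0, 0.12], [-65, -9, -55, 0, 0, 0.2], [-90, -12, -80, 0, 0, 0.28], [-115, -16, -105, 0, 0, 0.36], [-140, -19, -130, 0, 0, 0.43], [-160, -22, -150, 0, 0, 0.48], [-170, -23, -165, 0, 0, 0.498], [-170, -23, -175, 0, 0, 0.498], [-170, -23, -180, 0, 0, 0.498], [-170, -23, -180, 0, 0, 0.498], [-170, -23, -180, 0, 0, 0.498]]])

```text
time: 9.57
tool_pos: [519.0, -216.4, 224.1]
tcp_rot: [180.0, 0.0, 78.5]
ft_force: [0.1, 0.3, -4.4]
finger_gap: 14.8
grip_force: 79.2
```

>>> step_arm(targets=[[[0, 0, 0, 0, 0, 0], [0, 0, 0, 0, 0, 0], [0, 0, 0, 0, 0, 0], [0, 0, 0, 0, 0, 0], [0, 0, 0, 0, 0, 0]]])

```text
time: 9.98
tool_pos: [518.1, -216.5, 223.6]
tcp_rot: [180.0, 0.0, 78.5]
ft_force: [-0.1, 0.3, -3.5]
finger_gap: 15.3
grip_force: 79.2
```

```bash
python3 - <<'E'
from h import *
s=vision.snapshot('scene');t=vision.snapshot('top');S=r.sense();print(S['tool_pos'],S['tcp_rot'],S['ft_force'],S['time'])
R=Ro.from_euler('xyz',S['tcp_rot'],degrees=True).as_matrix()
o=S['tool_pos']+R[:,2]*124.2; G=np.array([R[:,1],R[:,0],-R[:,2]]).T
print('foot corners',[pix(s,o+G@q) for q in([18,65,14],[18,-65,14],[-18,-65,14],[18,65,0],[18,-65,0])])
th=np.radians(-11.53);c=np.array([[np.cos(th),-np.sin(th)],[np.sin(th),np.cos(th)]])
b=lambda q:np.r_[c@q[:2]+[517.5,-217.6],q[2]]
print('bar',[pix(s,b(np.array(q,float))) for q in([25,0,72],[25,8,64],[25,-8,64])])
u,v=pix(s,o+G@[10,0,20]).astype(int);print(u-60,v-45)
cv2.imwrite('pics/m6.png',cv2.resize(s['img'][v-45:v+45,u-60:u+60],None,fx=6.5,fy=6.5,interpolation=cv2.INTER_CUBIC))
E
```

```text
[ 517.96011358 -216.52817057  223.40831483] [1.79990444e+02 5.30199676e-03 7.84522872e+01] [-0.90174969  0.14559747 -4.20806855] 10.0833
foot corners [array([212.81425389, 211.85571535]), array([163.68080709, 237.69109927]), array([157.15062278, 227.09209975]), array([213.4011656 , 215.32363188]), array([164.90589782, 241.02917038])]
bar [array([192.3517878, 236.3548604]), array([195.71300679, 236.60376192]), array([189.91741576, 239.75408045])]
126 175
```

View pics/m6.png

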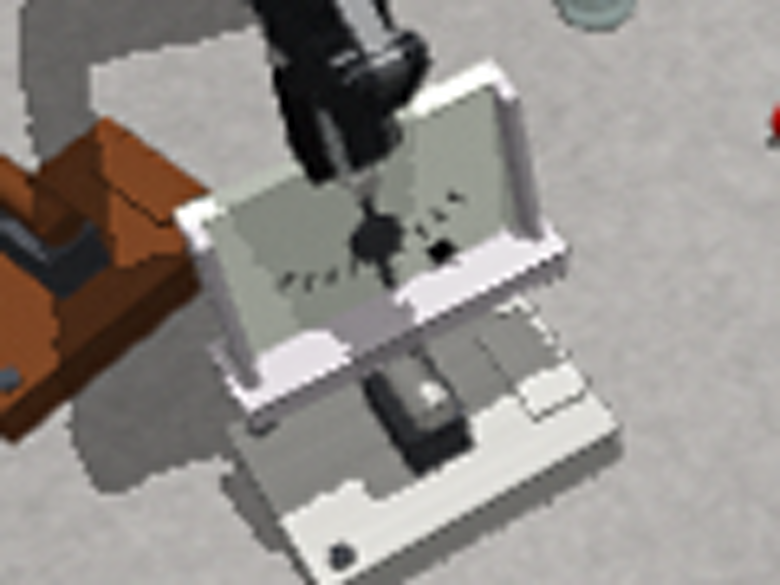

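>>> step_arm(targets=[[[-0.3, 0, -6, 0, 0, 0], [-0.3, 0, -12, 0, 0, 0], [-0.3, 0, -18, 0, 0, 0], [-0.3, 0, -22, 0, 0, 0], [-0.3, 0, -25, 0, 0, 0], [-0.3, 0, -27, 0, 0, 0], [-0.3, 0, -29, 0, 0, 0], [-0.3, 0, -31, 0, 0, 0], [-0.3, 0, -32, 0, 0, 0], [-0.3, 0, -32, 0, 0, 0], [-0.3, 0, -32, 0, 0, 0], [-0.3, 0, -32, 0, 0, 0]]])

```text
time: 11.08
tool_pos: [517.6, -216.5, 191.6]
tcp_rot: [180.0, 0.0, 78.5]
ft_force: [-1.8, 1.3, -0.6]
finger_gap: 15.3
grip_force: 79.7
```

```bash
python3 - <<'E'
from h import *
F=[]
for i in range(6):
    snap('top'); S=r.sense();F.append(np.r_[S['ft_force'],S['wrist_torque'],S['tool_pos'],S['tcp_rot']])
print(np.mean(F,0).round(2),S['time'])
E
```

```text
[-1.8900e+00  8.6000e-01 -7.5000e-01  1.6000e-01  5.6000e-01 -1.0000e-02
  5.1763e+02 -2.1651e+02  1.9148e+02  1.7999e+02  1.0000e-02  7.8450e+01] 11.3833
```

Level contact is confirmed: the ridge is pressed about 4.7 mm, and both the height and the force change of about 3.3 N say so. Next I'll rock it about the foot's middle.

>>> step_arm(targets=[[[0.9, 4.3, -0.1, -0.035, 0.007, 0], [1.8, 8.7, -0.4, -0.07, 0.0143, 0], [2.7, 13.0, -0.8, -0.105, 0.0214, 0], [3.5, 17.3, -1.35, -0.14, 0.0286, 0], [4.4, 21.6, -2.05, -0.175, 0.0357, 0], [5.3, 25.8, -2.9, -0.21, 0.0428, 0], [6.1, 30.1, -3.9, -0.245, 0.05, 0], [7.0, 34.2, -5.05, -0.28, 0.0571, 0], [7.8, 38.4, -6.35, -0.315, 0.0643, 0], [8.7, 42.4, -7.8, -0.35, 0.0715, 0], [8.7, 42.4, -7.8, -0.35, 0.0715, 0], [8.7, 42.4, -7.8, -0.35, 0.0715, 0]]])

```text
time: 12.38
tool_pos: [526.8, -173.3, 183.4]
tcp_rot: [180.0, 20.4, 78.6]
ft_force: [0.1, 0.9, -0.6]
finger_gap: 15.3
grip_force: 79.8
```

>>> step_arm(targets=[[[0, 0, 0, 0, 0, 0], [0, 0, 0, 0, 0, 0], [0, 0, 0, 0, 0, 0], [0, 0, 0, 0, 0, 0], [0, 0, 0, 0, 0, 0], [0, 0, 0, 0, 0, 0], [0, 0, 0, 0, 0, 0], [0, 0, 0, 0, 0, 0], [0, 0, 0, 0, 0, 0], [0, 0, 0, 0, 0, 0], [0, 0, 0, 0, 0, 0], [0, 0, 0, 0, 0, 0]]])

```text
time: 13.38
tool_pos: [526.4, -174.1, 183.6]
tcp_rot: [180.0, 20.5, 78.5]
ft_force: [2.8, 2.1, -0.8]
finger_gap: 15.1
grip_force: 79.8
```

```bash
python3 - <<'E'
from h import *
s=vision.snapshot('scene');S=r.sense()
F=[]
for i in range(4):
    snap('top'); S=r.sense();F.append(np.r_[S['ft_force'],S['wrist_torque'],S['tool_pos'],S['tcp_rot']])
print(np.mean(F,0).round(2),S['time'])
R=Ro.from_euler('xyz',S['tcp_rot'],degrees=True).as_matrix()
G=np.array([R[:,1],R[:,0],-R[:,2]]).T
o=S['tool_pos']+R[:,2]*124.2-1.2*G[:,1]
print('tilt',np.arccos(-R[2,2]),'foot origin',o)
piv=o+G@[6,0,86]
print('piv',pix(s,piv),'tip',pix(s,piv-[0,0,62]),'tab',[pix(s,o+G@[0,66.5*np.sin(a),86-66.5*np.cos(a)]) for a in(.33,.357,.39)])
p=pix(s,piv-[0,0,62]).astype(int); print(p);print(s['img'].max(2)[p[1]-10:p[1]+6,p[0]-8:p[0]+9])
u,v=p[0],p[1]
cv2.imwrite('pics/m7.png',cv2.resize(s['img'][v-45:v+45,u-60:u+60],None,fx=6.5,fy=6.5,interpolation=cv2.INTER_CUBIC))
E
```

```text
[ 2.4100e+00  2.9500e+00 -9.7000e-01  8.9000e-01 -6.3000e-01  1.5000e-01
  5.2639e+02 -1.7408e+02  1.8356e+02  1.7999e+02  2.0470e+01  7.8460e+01] 13.6333
tilt 0.35727774117852534 foot origin [ 517.46196118 -217.73423939   67.61011286]
piv [195.19059673 206.39819074] tip [198.68918963 221.97338657] tab [array([197.12469868, 221.75759174]), array([197.76545839, 221.42594106]), array([198.54380316, 221.00565464])]
[198 221]
[[139 138 140 139 144 131  26  52 114 116 139 141 141 139 139 140 139]
 [157 138 140 141 143 127  50  35  42  37  77 139 142 136 141 140 140]
 [157 139 140 143 130  77  45  33  36  30  41  95 137 103 136 142 140]
 [155 139 141 130  76  46  57  37  36  34  32  67 133  69  89 141 140]
 [139 140 136 103  51  40  40  34  35  33  36  82 147 144 143 140 141]
 [158 142 136 103  44  40  39  34  35  35  47  96 144 141 139 140 139]
 [162 159 142 135  54  37  39  35  35  54  98 116 141 141 139 141 139]
 [162 153 146 152  62  54  49  40  45 103 149 144 142 140 139 138 139]
 [148 122 148 147  58 144 115  78  35  79 142 144 139 139 140 139 140]
 [114 130 164 146  72 143 145 128  29  38  88 145 139 138 139 138 138]
 [120 133 162 159 142 142 133  57  22  24  58 145 140 138 138 140 140]
 [163 161 160 157 139 142 126  11  15  17  61 144 139 138 136 136 133]
 [159 160 160 156 138 141 132  59  18  47  92 138 134 131 134 135 136]
 [158 159 161 160 141 135 131  95  88 138 135 135 135 137 137 138 137]
 [162 163 172 200 189 144 146 147 148 150 147 132 135 135 135 137 135]
 [200 210 226 227 228 228 232 232 230 230 219 141 131 134 136 136 137]]
```

View pics/m7.png

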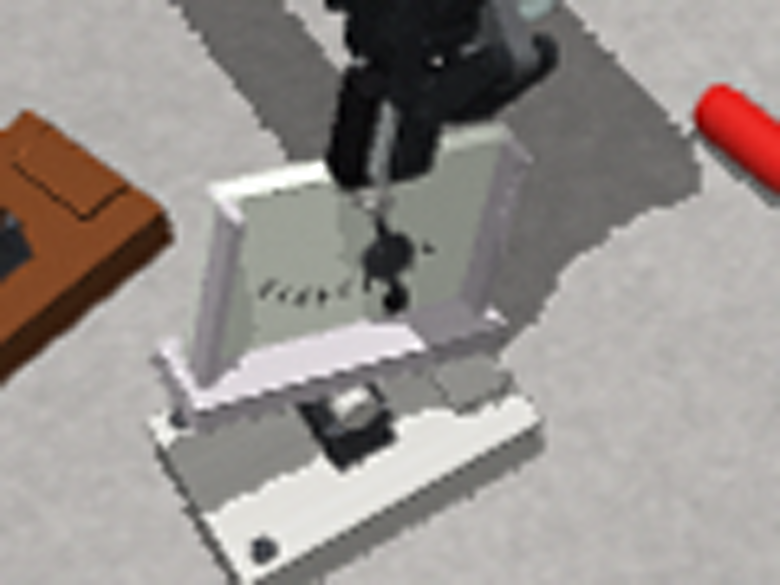

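The picture shows the pointer running down onto the tab at about (395,298), with the foot bearing on the bar below it. A small supersampled render fit on all three views should pin the residual angle more closely.

```bash
cat > rf.py <<'E'
from h import *
from scipy.optimize import least_squares
K=16
def run(img,s,pos,rot,yo=-1.2):
    R=Ro.from_euler('xyz',rot,degrees=True).as_matrix();G=np.array([R[:,1],R[:,0],-R[:,2]]).T
    o=np.array(pos)+R[:,2]*124.2+yo*G[:,1]; roll=np.arccos(np.clip(-R[2,2],-1,1)); g=img.max(2).astype(float)
    gx=G[:,0]; h=np.cross([0,0,1],gx); h/=np.linalg.norm(h)   # horizontal, +y side
    P0=o+G@[0,0,86]
    def poly(ang,x,r0,r1,hw):
        d=np.sin(ang)*h+np.array([0,0,-np.cos(ang)]); n=np.cos(ang)*h+np.array([0,0,np.sin(ang)])
        return np.array([pix(s,P0+x*gx+r_*d+w*n) for r_,w in((r0,-hw),(r0,hw),(r1,hw),(r1,-hw))])
    c=pix(s,P0+3*gx+60*np.array([0,0,-1])+30*(.357-roll)*0*h)
    tabc=poly(.357-roll,1,62,71,4.5).mean(0); tip=poly(0,6,50,62,1).mean(0)
    allp=np.vstack([tabc,tip]); x0,y0=np.floor(allp.min(0)-[4,1]).astype(int); x1,y1=np.ceil(allp.max(0)+[5,4]).astype(int)
    H,W=y1-y0,x1-x0
    def ren(p):
        du,dv,e,xt,hw,bg=p; m=np.full((H*K,W*K),bg,np.float32)
        for q,val in((poly(e,xt,62,71,4.5),11.),(poly(0,6,20,62,hw),36.)):
            q=((q+[du,dv]-[x0,y0]+.5)*K-.5); cv2.fillPoly(m,[np.round(q*16).astype(np.int32)],val,lineType=cv2.LINE_8,shift=4)
        return cv2.resize(m,(W,H),interpolation=cv2.INTER_AREA)
    ob=g[y0:y1,x0:x1]; ok=(ob<160)
    def f(p): return np.r_[((ren(p)-ob)*ok).ravel()/10,(p[3]-1)/1.5,p[0]/1.,p[1]/1.]
    best=None
    for e0 in(-.04,0,.04):
        z=least_squares(f,[0,0,.357-roll+e0,1,1,145],diff_step=[.05]*6,x_scale=[.5,.5,.03,2,.3,10],loss='soft_l1')
        z2=__import__('scipy.optimize').optimize.minimize(lambda p:(np.sqrt(1+f(p)**2)-1).sum(),z.x,method='Nelder-Mead',options=dict(maxiter=600,initial_simplex=z.x+np.vstack([np.zeros(6),np.diag([.3,.3,.02,1,.2,5])])))
        if best is None or z2.fun<best.fun: best=z2
    print('roll',round(roll,4),'tab-pointer',round(best.x[2],4),'sum',round(roll+best.x[2],4),best.x.round(2),round(best.fun,1))
if __name__=='__main__':
    s=snap('scene','final1.png');S=r.sense()
    run(cv2.imread('pics/full1.png'),s,[687.9,-193.45,403.35],[180,0,49.92])
    m=cv2.resize(cv2.imread('pics/m5.png'),(130,100),interpolation=cv2.INTER_AREA); im=np.full_like(s['img'],200); im[145:245,158:288]=m
    run(im,s,[687.92,-193.44,403.26],[180,19.765,49.925])
    run(s['img'],s,S['tool_pos'],S['tcp_rot']); print(S['time'],S['tool_pos'],S['ft_force'])
E
python3 rf.py
```

```text
roll 0.0 tab-pointer 0.3589 sum 0.3589 [ 1.0000e-02 -3.0000e-02  3.6000e-01  1.4700e+00  1.7700e+00  1.4717e+02] 64.3
roll 0.345 tab-pointer 0.0145 sum 0.3595 [1.3000e-01 4.0000e-02 1.0000e-02 2.4100e+00 2.5900e+00 1.4556e+02] 35.7
roll 0.3573 tab-pointer 0.0063 sum 0.3636 [5.0000e-02 1.5000e-01 1.0000e-02 2.7000e+00 2.3700e+00 1.3852e+02] 47.4
13.6833 [ 526.34992012 -174.11493429  183.55556413] [ 2.53453489  3.02659141 -1.30381612]
```

```bash
python3 -c "
from bench import r
print(r.hand_in())"
```

```text
the job is handed in; nothing more can be done
None
```

I handed the job in with the small gauge, the one matching your sizes, still gripped on the steel block's ridge. It is rolled 0.357 rad, the pointer reads within about 0.006 rad of the tab, and by height and force the ridge is pressed about 5 of its 12 mm; the bystanders were left alone, and hand-in returned no verdict.

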